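# Uncover and set the knob of a bench supply

### The job

A steel bracket has been left standing over the knob on the sloping panel of the bench supply. Put it away in the tray that already holds the other bracket like it, standing flat on the tray floor the same way up as now (open side down) and set down rather than dropped; then turn the knob until its white pointer line points straight up the slope at the white line on the panel, and let go. Do not shift the other bracket, the transformer, the red cup or the metal reel.

Things in the scene. Friction and masses are not known exactly. Their poses are not given: they have to be found in the camera images.
- console: Grey bench supply, fixed, 240 (x) x 200 (y) x 122 high. Origin: centre of its underside; x to its back. Its front panel slopes at 30 degrees from horizontal, from x = -120, z = 35 up to x = 30, z = 122; a lip 6 thick stands 8 off the panel along its low edge. The knob axis is square to the panel and meets it at x = -78, y = 0, z = 59. The upper panel has a flush meter window.
- knob (a joint): Angle of the knob in rad: 0 = pointer straight up the slope, at the white line on the panel (wanted); positive = clockwise looking down on the panel. It starts between -1.4 and -0.7 (pointer turned to the operator's left), has stops at -1.7 and +1.7, and stays where it is left (friction about 0.04 N m).
- knob_grip (a point): Point to grip the knob: on its axis, 25 off the panel. Black bar 34 long, 12 thick, top 36 off the panel, on a disc of radius 17, 3 thick. A white line on the bar's top runs from the axis to the pointing end. Axes turn with the knob: x along the bar to the pointing end, z off the panel along the knob axis (30 degrees from vertical, towards the operator), y across the bar.
- bracket: Bracket over the knob: U channel of 3 steel sheet, 84 long (x) x 56 wide (y) x 50 high (z), 0.1 to 0.2 kg, open below and at both x ends. Origin: centre of its open underside; z to its flat top. It starts standing on the sloping panel against the lip, z square to the panel (30 degrees from vertical), its two 84 x 50 walls running up the slope on either side of the knob.
- bracket_mid (a point): Centre of that bracket, half-way up (25 above its open underside), axes as bracket. Grip across the 56 width on the outer faces of the walls.
- bracket_b_mid (a point): Centre, half-way up (25), of the second bracket, same shape and size and same axes, standing open side down in one of the two trays, in the half of it farther from the robot.
- transformer_mid (a point): Centre, half-way up (25), of a small mains transformer, iron core and copper winding, 76 x 64 x 48, standing in the other tray, in its farther half.
- tray_1: Shallow grey tray, fixed, 240 (x) x 150 (y) x 20 high, walls and floor 4 thick. Origin: centre of its underside; x points away from the robot, roughly. Stands on the left (+y) of the supply. The half nearer the robot (centre about x = -55) is empty.
- tray_2: Second tray, same as tray_1, on the right (-y) of the supply.
- cup: Bystander: small red plastic cup, radius 30, 65 high; origin at the centre of its underside.
- reel: Bystander: metal reel, flanges of radius 30, 42 high; origin at the centre of its underside.
Things that resemble listed ones, but are neither listed nor needed, are in the scene too. What is shaped like the bracket but turquoise is not meant.

How it is judged (in metres and radians):
On the way, in this order (a step that is already met when the one before it is completed fails the run):
1. the bracket stands flat in the tray that holds the other bracket, let go (((x of bracket_mid in the frame of tray_1 between -0.09 and 0.09 m and y of bracket_mid in the frame of tray_1 between -0.045 and 0.045 m and z of bracket_mid in the frame of tray_1 between 0.022 and 0.036 m and x of bracket_b_mid in the frame of tray_1 between -0.12 and 0.12 m and y of bracket_b_mid in the frame of tray_1 between -0.08 and 0.08 m) or (x of bracket_mid in the frame of tray_2 between -0.09 and 0.09 m and y of bracket_mid in the frame of tray_2 between -0.045 and 0.045 m and z of bracket_mid in the frame of tray_2 between 0.022 and 0.036 m and x of bracket_b_mid in the frame of tray_2 between -0.12 and 0.12 m and y of bracket_b_mid in the frame of tray_2 between -0.08 and 0.08 m)) and angle between bracket_mid's own z axis and vertical below 0.15 rad and contact force between bracket and the fingers below 0.1 N and linear speed of bracket below 0.03 m/s), for 0.2 s.
2. the knob's pointer points at the white line on the panel (within 0.14 rad) (value of joint knob between -0.14 and 0.14 rad), for 0.2 s.
At the end, for the whole second after the job is handed in: The bracket is at rest, released, open side down (within 0.15 rad) on the floor of the tray that holds the other bracket, and the knob is at rest with its pointer within 0.14 rad of the white line (joint value 0) (all of step 1 and all of step 2 and velocity of joint knob between -0.05 and 0.05 rad/s); the robot touches nothing.
It fails at once if the bracket is dropped or flung (faster than 1.2 m/s) (linear speed of bracket above 1.2 m/s).
It fails at once if the other bracket or the transformer is moved 30 mm, or the cup or the reel 40 mm (distance of any of bracket_b_mid, transformer_mid from where it was at the start of the episode above 0.03 m or distance of any of cup, reel from where it was at the start of the episode above 0.04 m).
It also fails if it takes over 51 s, if anything falls off the work surface, if the arm or the gripper's body presses on something with over 40 N, if the wrist force passes 120 N, or if a joint passes its speed limit or range.

### The arm

A 6-joint arm with a two-finger parallel gripper is mounted at the origin on the work surface. World frame = base frame: x ahead of the robot, y to its left, z up, the work surface at z = 0. Lengths are in mm, angles in rad, forces in N, time in s.
With the tool pointing down it reaches from about 350 to 775 mm from the base axis. Payload 7.3 kg.
Tool frame: the origin (TCP) lies midway between the tips of the shut fingers; the grasp point (between the pads) lies 19 mm behind it; z points along the fingers, y is the line along which they close (so a half turn about z gives the same grasp; the last joint's range is limited). The gripper opens to 92 mm and grips with 3 to 60 N. Pads are 19 mm wide; open, the fingers measure 130 mm over their backs; the gripper's body (75 mm by 190 mm) begins 47 mm behind the grasp point.
Start: joints at [1.093, 0.342, 1.524, -0, 1.275, -0.146], TCP at [171.002, 496.39, 226.741] pointing down, gripper open.
Joint ranges: [-2.53, 2.53], [-0.77, 2.02], [0.04, 2.7], [-1, 4.14], [0.28, 2.66], [-3.11, 3.11]. Speed limits (rad/s): [2.57, 2.57, 3.14, 3.14, 3.14, 3.14].

### API

Orientations are given as [roll, pitch, yaw] about the fixed x, y, z axes, in that order (R = Rz(yaw) Ry(pitch) Rx(roll)).
In Python, from plant import bot gives the robot as it stands.
- The arm moves only by the tool jog_arm, never from a script. Its arguments are lists of equal length, an entry for each row: "dp": the shift along the tool's x, y, z in m, a list of three; "twist": the turn about the tool's z in degrees. A call has 1 to 10 rows; each row shifts and turns the commanded pose from where the row before left it, along the tool's axes as they then stand; what a row does not reach is not made up. A row lasts 1/8 s, in which the tool goes at most 62.5 mm and 10.7 degrees, less where a joint would pass 70% of its speed; a pose out of reach is approached as far as the arm can. A call is refused whole if a number of a shift passes 0.0625 or a number of a turn 10.7, either way. A call with a gripper value outside its range is refused whole. "jaw" is the finger opening in m, from 0 to 0.0918, set as the call begins (left out, the last holds). The fingers move at their own pace and stop on an object; the grip force is fixed at half the most. Time passes only in rows, so rows that do not move let the fingers close. It gives the time, the measured TCP pose, the force, the opening and the grip force at its end, in the units of the state.
- bot.get_obs(): the state, without advancing time (a new reading comes with each control period).
- bot.capture(name): name is "scene" or "top" or "wrist"; returns the picture (384x512x3 uint8, blue, green, red); there is no depth.
- bot.camera_params(name): a dict with "fx", "fy", "cx", "cy" (pixels), "k1" (the pictures are not rectified: a ray, as slopes to the right and down, at radius r is drawn at 1 + k1 r^2 times it, then the intrinsics apply), "R" (3x3) and "t" (3): a world point X has camera coordinates R X + t. Camera axes: x right, y down, z forward; pixel columns grow to the right and rows downward; lengths in mm; the calibration is good to about 2 mm. A picture is of the moment at which its call begins: read the wrist's pose just before it. camera_params takes no time and is no camera call; for the wrist camera it gives the pose at the moment of the call.
- bot.close_job(): hands the job in; it is judged then, once.
Trained networks look in the newest picture that a camera, given by its name, has taken for a name from the list of things; names that differ only in an ending like _2 or _b are one class to them, and where a whole thing is asked for, a point or a joint stands for the part that bears it (a point fixed in the world has none). Each returns a list of dicts, best first, with "confidence" (0 to 1); they miss things now and then, are a little off and sometimes report something else, mostly with a low value. They report only what shows in the picture. A call takes as long as a camera call. They do not tell look-alikes from the thing itself.
- bot.find_in(camera, label): "bbox" ([centre column, centre row, width, height] in pixels, round what is visible of it).
- bot.masks_of(camera, label): "pixels" (384x512 bool, what is visible of it) and "bbox" ([centre column, centre row, width, height] in pixels, round what is visible of it).
The state is a dict: "time": time; "joint_positions": joint angles; "dq": joint speeds; "tau": joint torques, N m; "tool_pos": TCP position; "tcp_rot": TCP orientation; "contact_force": force on the tool from outside, world axes, zero at the start; "moment": the same for the moment, N m; "grip_width": finger opening in mm; "finger_force": force on a finger pad.
Only numpy, scipy, OpenCV 4.12 (cv2) and the standard library are available. Lean on these libraries where they do the work, as an engineer would, in place of code of your own. Each camera call takes 0.05 s, during which the arm holds its last target. There are 200 camera calls.

## Working session

There is one attempt and no reset: what is moved stays moved. The work goes in short steps, Python scripts to look and compute and a tool call to move; the robot and the scene stay as the last step left them, time stands still between calls to the robot, and variables do not carry over. Pictures are saved under pics/ and viewed, at most 10 in all, crops included, and the job is handed in when it is done.

Besides the shell and the picture viewer there is one more tool, called after "Emit:" as name(argument=value, ...) on one line, values as JSON. jog_arm: Moves the arm, as the interface text tells. Its arguments: {"type":"object","properties":{"dp":{"type":"array"},"twist":{"type":"array"},"jaw":{"type":"number"}},"required":["dp","twist"]}

```bash
ls; mkdir -p pics; python3 - <<'E'
from plant import bot
import cv2,numpy as np
print(bot.get_obs())
a=bot.capture("scene");b=bot.capture("top")
cv2.imwrite("pics/s0.png",a);cv2.imwrite("pics/t0.png",b)
for c in("scene","top"):
    print(c,bot.camera_params(c))
    for l in("bracket","console","tray_1","knob","transformer_mid","cup","reel"):
        print(l,[(np.round(d["bbox"]).tolist(),round(d["confidence"],2)) for d in bot.find_in(c,l)])
E
```

```text
pics
{'time': 0.0, 'joint_positions': array([ 1.09302846e+00,  3.42705477e-01,  1.52498079e+00, -8.07695083e-06,
        1.27540225e+00, -1.45980557e-01]), 'dq': array([-0.00079664, -0.00101299,  0.00230222, -0.00146076,  0.00044731,
        0.00088445]), 'tau': array([ 1.05975065e-03, -4.31243026e+01, -2.44222713e+01,  7.18846754e-02,
        5.59513725e-02, -1.32595487e-04]), 'tool_pos': array([170.79943608, 496.02516678, 226.06655638]), 'tcp_rot': array([-3.14011157e+00, -2.09951799e-04,  2.80980754e+00]), 'contact_force': array([0.47898943, 0.43262451, 0.35468334]), 'moment': array([ 0.0015457 , -0.05776954, -0.05263719]), 'finger_force': 0.0, 'grip_width': 92.16786291508957}
scene {'fx': 428.4072450293329, 'fy': 428.4072450293329, 'cx': 246.0719898443034, 'cy': 196.35423965664316, 'k1': -0.12409970220555597, 'R': array([[-0.82701248,  0.56194889,  0.01624188],
       [ 0.30840571,  0.47765298, -0.82263816],
       [-0.47003859, -0.67532294, -0.56833322]]), 't': array([ 467.72562063,  -93.6648678 , 1500.93233123])}
bracket [([133.0, 219.0, 36.0, 29.0], 0.87), ([267.0, 194.0, 31.0
[... 573 characters left out ...]
0.00631924],
       [-0.99258889, -0.02014573, -0.11983922],
       [ 0.11968296,  0.00879553, -0.9927732 ]]), 't': array([  -8.42927709,  566.44673723, 1140.70229309])}
bracket [([357.0, 318.0, 33.0, 38.0], 0.94), ([236.0, 105.0, 34.0, 32.0], 0.89), ([171.0, 310.0, 35.0, 33.0], 0.87), ([250.0, 222.0, 28.0, 38.0], 0.82), ([323.0, 95.0, 37.0, 37.0], 0.69)]
console [([136.0, 229.0, 65.0, 99.0], 0.68), ([259.0, 183.0, 97.0, 117.0], 0.61)]
tray_1 [([369.0, 226.0, 60.0, 100.0], 0.94), ([135.0, 227.0, 64.0, 97.0], 0.58), ([373.0, 204.0, 28.0, 30.0], 0.55)]
knob []
transformer_mid [([374.0, 204.0, 27.0, 30.0], 0.72)]
cup [([312.0, 261.0, 23.0, 26.0], 0.83)]
reel [([190.0, 259.0, 24.0, 26.0], 0.73)]
```

```bash
python3 - <<'E'
import cv2
a=cv2.imread("pics/t0.png");cv2.imwrite("pics/t0c.png",cv2.resize(a[40:370,90:430],None,fx=1.8,fy=1.8,interpolation=2)[:600,:800])
E
```

```text
(no output)
```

View pics/t0c.png

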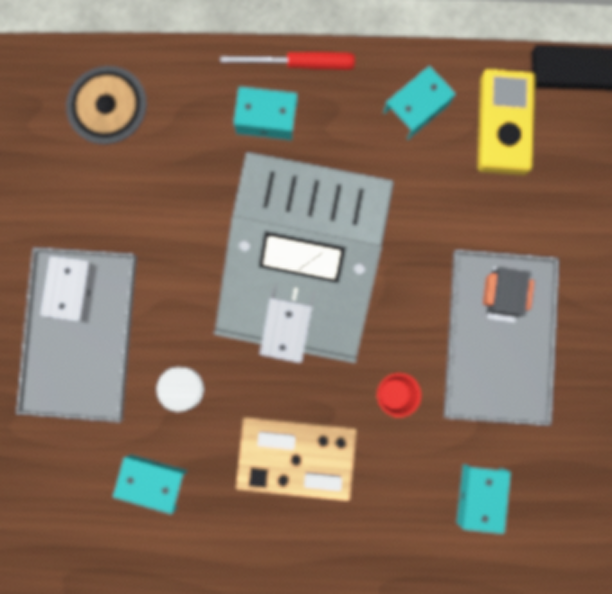

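View pics/s0.png

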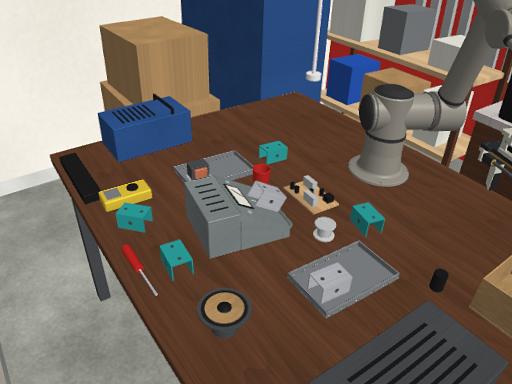

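The steel bracket standing over the knob is at about (250,222) in the full top picture. Bracket_b, also steel, is at (126,200) in the left tray, so tray_1 is the target. The transformer is at (374,204) in the right tray.

Things that could be taken for the bracket: turquoise look-alikes at (236,105), (323,95), (171,310) and (357,318), and bracket_b itself. By the description I choose (250,222).

```bash
cat > h.py <<'E'
import numpy as np,cv2
from plant import bot
from scipy.optimize import least_squares
def proj(P,X):
    c=np.atleast_2d(X)@P["R"].T+P["t"]; s=c[:,:2]/c[:,2:]
    s=s*(1+P["k1"]*(s**2).sum(1,keepdims=True))
    return s*[P["fx"],P["fy"]]+[P["cx"],P["cy"]]
def ray(P,uv,z):
    d=(np.atleast_2d(uv)-[P["cx"],P["cy"]])/[P["fx"],P["fy"]]; s=d.copy()
    for _ in range(8): s=d/(1+P["k1"]*(s**2).sum(1,keepdims=True))
    w=np.c_[s,np.ones(len(s))]@P["R"]; o=-P["R"].T@P["t"]
    return o+w*((z-o[2])/w[:,2:])
def body(p,L):
    c,s=np.cos(p[2]),np.sin(p[2]); L=np.atleast_2d(L)
    return np.c_[p[0]+c*L[:,0]-s*L[:,1],p[1]+s*L[:,0]+c*L[:,1],L[:,2]]
def fit(P,L,uv,p0):
    r=least_squares(lambda p:(proj(P,body(p,L))-uv).ravel(),p0,x_scale=[100,100,1],loss="soft_l1")
    return r.x,np.abs(r.fun).max()
E
python3 - <<'E'
from h import *
P=bot.camera_params("top"); f=lambda a:np.array(a)/1.8+[90,40]
cv=[[120,100,122],[120,-100,122],[-121,100,39],[-121,-100,39],[30,100,122],[30,-100,122]]
print("console",fit(P,cv,f([[245,153],[392,181],[215,333],[357,361],[232,216],[381,245]]),[600,0,-.19]))
T=[[120,75,20],[120,-75,20],[-120,-75,20],[-120,75,20]]
print("tray1",fit(P,T,f([[33,248],[134,253],[121,421],[17,412]]),[500,250,0]))
print("tray2",fit(P,T,f([[455,250],[558,258],[551,424],[444,417]]),[500,-250,0]))
# bracket top face corners in crop
print("br top @z~105:",ray(P,f([[286,331]]),104))
print("b top",ray(P,f([[47,256],[90,260],[81,321],[41,317]]),54))
print("cup,reel",ray(P,f([[399,395],[180,388]]),50))
m=[d for d in bot.masks_of("top","bracket")] 
for d in m: print(d["bbox"],d["confidence"])
E
```

```text
console (array([ 5.90931758e+02, -9.79962106e+00, -1.68836121e-01]), np.float64(0.7664522695356766))
tray1 (array([ 4.85843013e+02,  3.11157015e+02, -4.07717554e-02]), np.float64(0.6493995955265746))
tray2 (array([ 4.93208770e+02, -2.98195810e+02, -5.82405672e-02]), np.float64(0.6997818172554275))
br top @z~105: [[490.22099662   9.15015594 104.        ]]
b top [[591.03664161 348.72401466  54.        ]
 [586.49652089 286.84247423  54.        ]
 [500.63184194 295.30667217  54.        ]
 [504.86473088 352.46250118  54.        ]]
cup,reel [[ 408.53422682 -147.011418     50.        ]
 [ 411.71612868  154.08317662   50.        ]]
[237.3, 105.5, 32.5, 29.2] 0.94
[250.2, 221.8, 28.1, 40.0] 0.89
[173.1, 309.9, 40.1, 32.1] 0.89
[357.2, 315.8, 34.0, 39.1] 0.82
[312.6, 261.7, 24.0, 25.2] 0.74
[323.7, 97.2, 36.8, 38.8] 0.68
[372.8, 203.9, 32.4, 26.2] 0.41
```

Emit:
jog_arm(dp=[[-0.0472,-0.0356,0],[-0.0472,-0.0356,0],[-0.0472,-0.0356,0],[-0.0472,-0.0356,0],[-0.0472,-0.0356,0],[-0.0472,-0.0356,0],[-0.0472,-0.0356,0],[-0.0472,-0.0356,0],[-0.0472,-0.0356,0],[-0.0472,-0.0356,0]], twist=[0,0,0,0,0,0,0,0,0,0])

```text
time: 2.1
tool_pos: [502.2, 4.2, 226.9]
tcp_rot: [3.141, 0.001, 2.809]
contact_force: [1.3, -0.1, 0.7]
grip_width: 91.5
finger_force: 0.0
```

Emit:
jog_arm(dp=[[0,0,0],[0,0,0]], twist=[-9.3,0])

```text
time: 2.35
tool_pos: [501.3, 5.5, 226.5]
tcp_rot: [3.141, -0.001, 2.97]
contact_force: [0.0, -0.0, 0.0]
grip_width: 91.8
finger_force: 0.0
```

```bash
python3 - <<'E'
from h import *
o=bot.get_obs();P=bot.camera_params("wrist");a=bot.capture("wrist")
print(o["time"],o["tool_pos"],o["tcp_rot"]);print(P,-P["R"].T@P["t"])
np.savez("w1.npz",**P);cv2.imwrite("pics/w1.png",a)
print([(d["bbox"],d["confidence"]) for d in bot.find_in("wrist","bracket")])
print(proj(P,body([591,-9.8,-.169],[[-90.5,0,80.65]])))
E
```

```text
2.35 [501.32407719   5.52670056 226.45321174] [ 3.14138621e+00 -5.79963798e-04  2.96951549e+00]
{'fx': 295.95509734939884, 'fy': 295.95509734939884, 'cx': 254.66582713785516, 'cy': 192.42184403021034, 'k1': -0.07481428205437926, 'R': array([[ 0.17148204,  0.98518668, -0.00105401],
       [ 0.95173453, -0.16538273,  0.25855354],
       [ 0.25454919, -0.04534042, -0.96599635]]), 't': array([ -90.84601969, -508.10648476,  261.3679346 ])} [432.62995199  17.31878586 383.75745032]
[([258.2, 180.1, 58.6, 93.7], 0.69), ([20.5, 29.4, 35.4, 58.7], 0.62)]
[[255.10200854 182.35217162]]
```

View pics/w1.png

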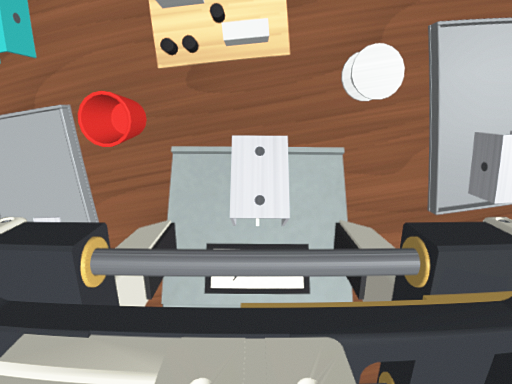

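The wrist view shows the steel bracket squarely over the knob. Its top-face corners are about (231,136), (288,136), (289,219) and (229,219), and it lines up with the console. The red cup is at (112,118) and the reel at (373,71).

```bash
python3 - <<'E'
from h import *
P=dict(np.load("w1.npz"))
c,s=np.cos(np.pi/6),np.sin(np.pi/6)
# bracket local (u up slope, y, h off panel) about knob-axis foot at console (-78,0,59)
def con(u,y,h): return [-78+u*c-h*s,y,59+u*s+h*c]
L=[con(-42,-28,50),con(-42,28,50),con(42,28,50),con(42,-28,50)]
p,e=fit(P,L,np.array([[231.5,136],[288,136],[289.5,218.5],[229.5,218.5]]),[591,-10,-.169])
print(p,e,"mid",body(p,[con(0,0,25)]))
a=cv2.imread("pics/w1.png");cv2.imwrite("pics/w1c.png",cv2.resize(a[110:250,150:360],None,fx=3.6,fy=3.6,interpolation=2))
L=[[-120-4*c*0-4,100,42],[-124,-100,42]]
print("lip proj",proj(P,body(p,L)))
E
```

```text
[ 5.92378334e+02 -6.38422345e+00 -1.76823721e-01] 0.6798627907612627 mid [[503.28946658   9.53506259  80.65063509]]
lip proj [[345.26250958 147.773661  ]
 [172.52214882 146.91805093]]
```

View pics/w1c.png

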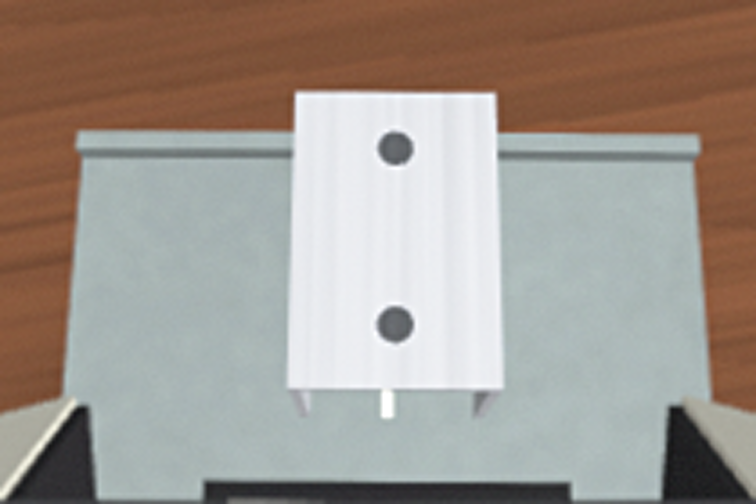

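The crop confirms it: grey steel, two holes, resting against the lip with the white line just above it. I'll descend and grip.

Emit:
jog_arm(dp=[[-0.001,0.004,0.04],[0,0,0.04],[0,0,0.04],[0,0,0.03],[0,0,0.01],[0,0,0]], twist=[0,0,0,0,0,0], jaw=0.0918)

```text
time: 3.2
tool_pos: [503.0, 10.3, 67.0]
tcp_rot: [3.142, -0.0, 2.972]
contact_force: [-1.0, -0.4, 0.6]
grip_width: 91.7
finger_force: 0.0
```

Emit:
jog_arm(dp=[[0,0,0],[0,0,0],[0,0,0],[0,0,0],[0,0,0],[0,0,0]], twist=[0,0,0,0,0,0], jaw=0.045)

```text
time: 3.95
tool_pos: [503.1, 9.8, 67.0]
tcp_rot: [3.142, 0.0, 2.972]
contact_force: [-0.4, -0.1, 3.1]
grip_width: 55.9
finger_force: 30.0
```

Emit:
jog_arm(dp=[[0,0,-0.02],[0,0,-0.04],[0,0,-0.04],[0,0,-0.03],[0,0,0]], twist=[0,0,0,0,0])

```text
time: 4.58
tool_pos: [504.1, 9.7, 198.4]
tcp_rot: [3.141, 0.004, 2.972]
contact_force: [0.5, 0.3, -2.2]
grip_width: 55.8
finger_force: 30.0
```

Emit:
jog_arm(dp=[[0.0178,0.0355,0],[0.0178,0.0355,0],[0.0178,0.0355,0],[0.0178,0.0355,0],[0.0178,0.0355,0],[0.0178,0.0355,0],[0.0178,0.0355,0],[0.0178,0.0355,0],[0,0,0],[0,0,0]], twist=[0,0,0,0,0,0,0,0,-7.3,0])

```text
time: 5.82
tool_pos: [409.6, 313.8, 195.0]
tcp_rot: [-3.14, -0.003, 3.1]
contact_force: [0.3, 0.6, -1.2]
grip_width: 55.7
finger_force: 30.0
```

```bash
python3 - <<'E'
from h import *
o=bot.get_obs();P=bot.camera_params("wrist");a=bot.capture("wrist")
print(o["time"],o["tool_pos"],o["tcp_rot"],o["grip_width"])
np.savez("w2.npz",**P);cv2.imwrite("pics/w2.png",a)
T=[[120,75,20],[120,-75,20],[-120,-75,20],[-120,75,20]]
print(proj(P,body([485.8,311.2,-.041],T)))
E
```

```text
5.825 [409.57837999 313.75330274 194.95685658] [-3.14001191e+00 -2.53371858e-03  3.09957241e+00] 55.6534514221853
[[311.96079748 320.56115577]
 [199.92285647 320.50416458]
 [188.63814564 138.26999676]
 [323.17762716 138.12945442]]
```

View pics/w2.png

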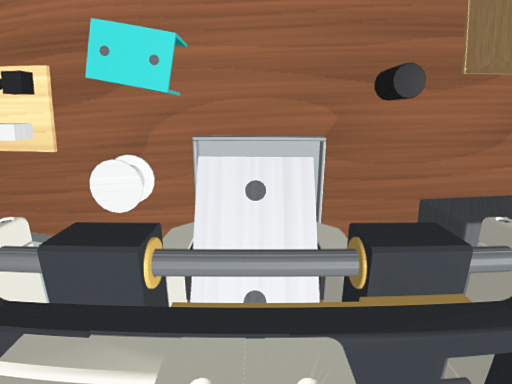

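The wrist view shows the tray's near edge from (193,138) to (326,138), about 4 mm towards +y of my estimate. The held bracket is centred over it at x 193–320. I'll lower it and then roll it flat against the floor.

Emit:
jog_arm(dp=[[0,0.003,0.04],[0,0,0.04],[0,0,0.04],[0,0,0.025],[0,0,0.01],[0,0,0]], twist=[0,0,0,0,0,0])

```text
time: 6.62
tool_pos: [410.6, 316.4, 41.4]
tcp_rot: [-3.141, -0.001, 3.098]
contact_force: [-1.1, -0.1, -0.9]
grip_width: 56.0
finger_force: 30.0
```

Emit:
jog_arm(dp=[[0,0,0.004],[-0.002,0,0.002],[-0.003,0,0.002],[-0.003,0,0.002],[-0.003,0,0.002]], twist=[0,0,0,0,0])

```text
time: 7.25
tool_pos: [421.0, 316.6, 30.4]
tcp_rot: [3.141, -0.002, 3.099]
contact_force: [-5.0, 0.4, 9.4]
grip_width: 55.9
finger_force: 30.0
```

Contact is as predicted, at 9 N. I'll continue rolling it flat.

Emit:
jog_arm(dp=[[-0.003,0,0.002],[-0.003,0,0.002],[-0.003,0,0.002],[-0.002,0,0.002],[0,0,0]], twist=[0,0,0,0,0])

```text
time: 7.88
tool_pos: [432.5, 316.1, 22.5]
tcp_rot: [3.141, -0.0, 3.099]
contact_force: [-3.1, 0.1, 8.4]
grip_width: 55.9
finger_force: 30.0
```

Emit:
jog_arm(dp=[[-0.002,0,0.002],[-0.002,0,0.002],[-0.001,0,0.002],[0,0,0]], twist=[0,0,0,0])

```text
time: 8.38
tool_pos: [438.3, 315.9, 16.9]
tcp_rot: [3.141, 0.001, 3.099]
contact_force: [-1.9, -1.1, 8.6]
grip_width: 56.0
finger_force: 30.0
```

Emit:
jog_arm(dp=[[0,0,0.001],[0,0,0.001],[0,0,0]], twist=[0,0,0])

```text
time: 8.75
tool_pos: [439.3, 315.9, 15.5]
tcp_rot: [3.14, 0.003, 3.099]
contact_force: [1.3, -2.8, 11.8]
grip_width: 55.7
finger_force: 30.0
```

Emit:
jog_arm(dp=[[0,0,0.001],[0,0,0]], twist=[0,0])

```text
time: 9.0
tool_pos: [439.8, 315.9, 14.7]
tcp_rot: [3.14, 0.004, 3.099]
contact_force: [1.6, -3.2, 11.8]
grip_width: 56.1
finger_force: 30.0
```

Emit:
jog_arm(dp=[[0,0,0],[0,0,0],[0,0,0],[0,0,0]], twist=[0,0,0,0], jaw=0.07)

```text
time: 9.5
tool_pos: [437.5, 315.7, 12.5]
tcp_rot: [-3.141, -0.0, 3.1]
contact_force: [0.2, 0.1, 1.1]
grip_width: 70.4
finger_force: 0.0
```

Emit:
jog_arm(dp=[[0,0,-0.02],[0,0,-0.05],[0,0,-0.06],[0,0,-0.06],[0,0,0]], twist=[0,0,0,0,0])

```text
time: 10.12
tool_pos: [439.8, 316.9, 207.7]
tcp_rot: [3.136, 0.009, 3.1]
contact_force: [0.3, 0.6, -0.9]
grip_width: 69.9
finger_force: 0.0
```

```bash
python3 - <<'E'
from h import *
o=bot.get_obs();P=bot.camera_params("wrist")
print(o["time"],o["tool_pos"],o["tcp_rot"],o["grip_width"])
a=bot.capture("scene");b=bot.capture("wrist")
c=cv2.resize(a[225:325,270:420],(600,400),interpolation=2)
cv2.imwrite("pics/p3.png",np.hstack([cv2.resize(c,(400,300)),cv2.resize(b,(400,300))]))
E
```

```text
10.125 [439.78287379 316.9331925  207.73328279] [3.13630235 0.00894259 3.09969261] 69.90683167239938
```

View pics/p3.png

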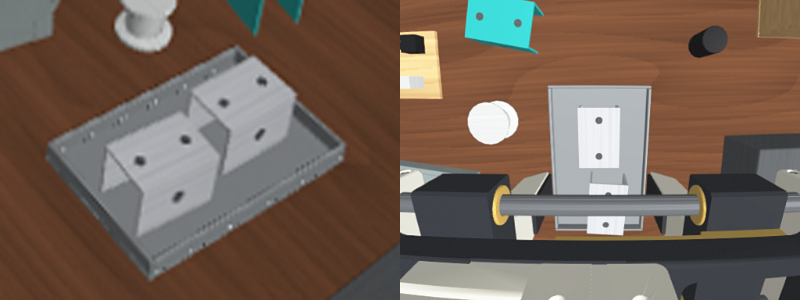

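The scene crop (left) shows both brackets standing flat in tray_1. Ours is in the near half, clear of bracket_b. Next is the knob.

Emit:
jog_arm(dp=[[-0.0094,-0.0382,-0.0025],[-0.0094,-0.0382,-0.0025],[-0.0094,-0.0382,-0.0025],[-0.0094,-0.0382,-0.0025],[-0.0094,-0.0382,-0.0025],[-0.0094,-0.0382,-0.0025],[-0.0094,-0.0382,-0.0025],[-0.0094,-0.0382,-0.0025],[0,0,0],[0,0,0]], twist=[0,0,0,0,0,0,0,0,7.3,0])

```text
time: 11.48
tool_pos: [499.0, 6.9, 220.7]
tcp_rot: [3.142, -0.004, 2.972]
contact_force: [-0.4, 0.5, -0.0]
grip_width: 70.0
finger_force: 0.0
```

```bash
python3 - <<'E'
from h import *
o=bot.get_obs();P=bot.camera_params("wrist");a=bot.capture("wrist")
print(o["time"],o["tool_pos"],o["tcp_rot"])
np.savez("w4.npz",**P);cv2.imwrite("pics/w4.png",a)
cv2.imwrite("pics/w4c.png",cv2.resize(a[110:250,160:360],None,fx=4,fy=4,interpolation=2))
c,s=np.cos(np.pi/6),.5
con=lambda u,y,h:[-78+u*c-h*s,y,59+u*s+h*c]
for th in(-1.4,-1.05,-.7,0):
    # pointing dir: u cos, y -sin (theta<0 -> left +y)
    print(th,proj(P,body([592.4,-7.3,-.172],[con(17*np.cos(th),-17*np.sin(th),36),con(-17*np.cos(th),17*np.sin(th),36),con(0,0,36),con(0,0,0)])).round(1).tolist())
E
```

```text
11.475 [498.96999452   6.87601825 220.70168084] [ 3.14156119 -0.00411487  2.97214716]
-1.4 [[274.0, 187.1], [240.5, 181.5], [257.2, 184.3], [256.9, 193.6]]
-1.05 [[272.0, 192.5], [242.5, 176.2], [257.2, 184.3], [256.9, 193.6]]
-0.7 [[268.3, 196.9], [246.3, 171.9], [257.2, 184.3], [256.9, 193.6]]
0 [[257.2, 200.8], [257.2, 168.2], [257.2, 184.3], [256.9, 193.6]]
```

View pics/w4c.png

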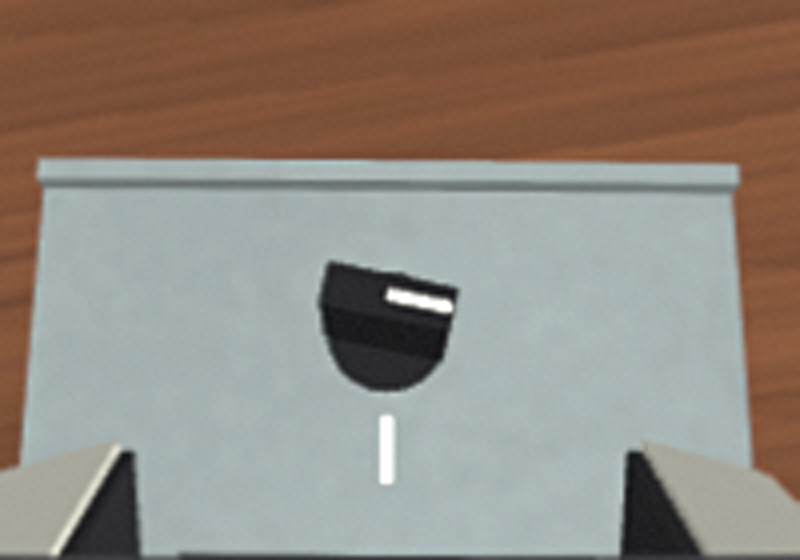

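The crop shows the white pointer running from (388,294) to (452,306) in crop pixels. That is turned left, θ ≈ -1.38, with the knob axis at the predicted pixel. I'll turn the tool about 55°, descend over the bar, squeeze and twist back.

Emit:
jog_arm(dp=[[-0.003,0.002,0],[0,0,0.02],[0,0,0.02],[0,0,0.02],[0,0,0.02],[0,0,0],[0,0,0]], twist=[0,-9.2,-9.2,-9.2,-9.2,-9.2,-9.0], jaw=0.04)

```text
time: 12.4
tool_pos: [503.1, 9.3, 142.1]
tcp_rot: [3.141, -0.0, -2.343]
contact_force: [-0.1, -0.2, -0.2]
grip_width: 40.2
finger_force: 0.0
```

Emit:
jog_arm(dp=[[0,0,0.03],[0,0,0.02],[0,0,0.008],[0,0,0.005],[0,0,0]], twist=[0,0,0,0,0])

```text
time: 13.02
tool_pos: [503.4, 8.8, 79.9]
tcp_rot: [-3.141, 0.0, -2.351]
contact_force: [0.0, 0.0, -0.6]
grip_width: 39.9
finger_force: 0.0
```

Emit:
jog_arm(dp=[[0,0,0],[0,0,0],[0,0,0],[0,0,0]], twist=[0,0,0,0], jaw=0.005)

```text
time: 13.52
tool_pos: [502.2, 10.1, 80.4]
tcp_rot: [3.139, 0.001, -2.351]
contact_force: [-4.6, 7.4, 7.0]
grip_width: 15.5
finger_force: 27.5
```

Emit:
jog_arm(dp=[[0,0,0],[0,0,0],[0,0,0]], twist=[8,8,8])

```text
time: 13.9
tool_pos: [502.6, 9.3, 80.9]
tcp_rot: [3.141, -0.0, -2.774]
contact_force: [-5.4, 2.4, 9.8]
grip_width: 13.4
finger_force: 29.7
```

Emit:
jog_arm(dp=[[0,0,0],[0,0,0],[0,0,0],[0,0,0],[0,0,0]], twist=[7.7,7.7,7.7,7.8,0])

```text
time: 14.52
tool_pos: [502.9, 8.3, 80.7]
tcp_rot: [-3.141, 0.0, 2.973]
contact_force: [-4.1, -1.0, 7.6]
grip_width: 11.9
finger_force: 30.0
```

Emit:
jog_arm(dp=[[0,0,0],[0,0,0],[0,0,0],[0,0,-0.02],[0,0,-0.06],[0,0,-0.06],[0,0,0]], twist=[0,0,0,0,0,0,0], jaw=0.045)

```text
time: 15.4
tool_pos: [505.7, 8.4, 224.4]
tcp_rot: [3.141, 0.01, 2.974]
contact_force: [0.5, 0.4, -0.3]
grip_width: 45.3
finger_force: 0.0
```

```bash
python3 - <<'E'
from h import *
o=bot.get_obs();P=bot.camera_params("wrist");a=bot.capture("wrist")
print(o["time"],o["tool_pos"],o["tcp_rot"])
b=bot.capture("top")
x=cv2.resize(a[110:250,160:360],(560,392),interpolation=2)
y=cv2.resize(b[150:290,100:180],(224,392),interpolation=2)
cv2.imwrite("pics/w5.png",np.hstack([x,y]))
E
```

```text
15.4 [505.72131559   8.36999145 224.38006802] [3.14115445 0.01015308 2.97406644]
```

View pics/w5.png

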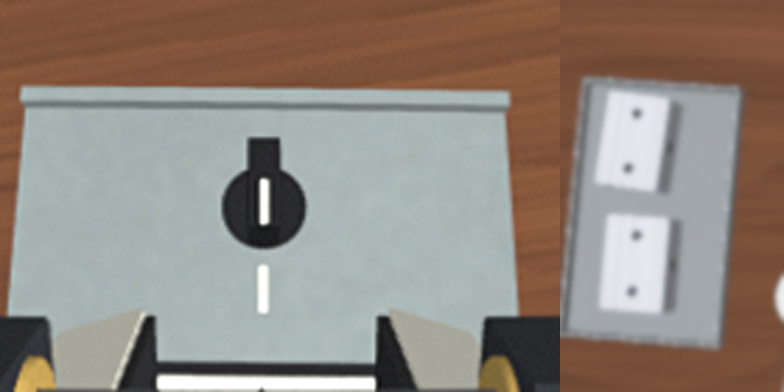

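The pointer (264,180)–(264,225) is in line with the panel's white line (263,265)–(263,312). Both brackets stand flat in tray_1 and the arm is clear, so I'll hand in.

```bash
python3 -c "
from plant import bot
print(bot.close_job())"
```

```text
the job is handed in; nothing more can be done
None
```

I put the bracket down flat in tray_1 beside the other bracket, turned the knob to the white line, moved the arm clear and handed the job in at about 15.5 s; the hand-in returned no verdict.

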